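Put the clamping kit back in its trays

TASK

The hold-down clamping pieces from the drill table lie mixed on the back of the bench. Put each one back in the wooden tray made for it - the long strap in the longest tray, the short strap in the next shorter, the step block in the broad, nearly square tray and the nut in the smallest - lying flat on the tray floor, straps and step block lengthwise with their tray, the step block standing on its base. Set the pieces down rather than dropping them, and leave the oil can and the C-clamp where they are.

Things in the scene. Friction and masses are not known exactly. Their poses are not given: they have to be found in the camera images.
- strap_long_mid (a point): Long clamp strap: dark steel flat bar, 115 long x 32 wide x 15 high, with a 62 x 17.5 mm through slot and at its +x end a nose 14 mm long that is only 10.5 mm high. Loose, about 0.32 kg, lying flat on the bench. Point: its centre, 7.5 mm above its underside; x along its length, y across, z up. Grip across its 32 mm width at the middle.
- strap_short_mid (a point): Short clamp strap: the same 32 x 15 mm bar, 78 mm long, with a 36 x 17.5 mm slot and the same nose at +x. Loose, about 0.22 kg, lying flat. Point: its centre, 7.5 mm above its underside; x along its length, y across, z up. Grip across its 32 mm width at the middle.
- step_block_mid (a point): Step block: dark steel staircase of eight 6 mm long steps, 48 long x 38 wide x 40 high at its +x end and 5 high at its -x end, standing on its flat base. Loose, 0.28 kg. Point: over the middle of its base, 20 mm above its underside (20 mm high there); x along its length towards the high end, y across, z up. Grip across its 38 mm width, between the two flat parallel sides.
- hex_nut_mid (a point): Heavy dark hexagon nut, 24 mm across flats (flats face its own +x and -x), 27 mm across corners, 19 high, lying flat. Loose, about 0.04 kg. Point: its centre, 9.5 mm above its underside; z up. Grip across flats.
- tray_long: Fixed plain wooden tray, open on top, with 6 mm thick walls; origin at the centre of its underside on the bench, x along its length, y across. Floor 5 mm above the bench, wall tops 15 mm above the bench; in the middle of each side that faces along y a finger scoop 52 mm wide, where the wall is only 8 mm above the bench. Inside 135 x 52 mm (x by y): the longest tray, for the long strap.
- tray_short: Fixed plain wooden tray, open on top, with 6 mm thick walls; origin at the centre of its underside on the bench, x along its length, y across. Floor 5 mm above the bench, wall tops 15 mm above the bench; in the middle of each side that faces along y a finger scoop 52 mm wide, where the wall is only 8 mm above the bench. Inside 98 x 52 mm (x by y): the second longest tray, for the short strap.
- tray_block: Fixed plain wooden tray, open on top, with 6 mm thick walls; origin at the centre of its underside on the bench, x along its length, y across. Floor 5 mm above the bench, wall tops 15 mm above the bench; in the middle of each side that faces along y a finger scoop 44 mm wide, where the wall is only 8 mm above the bench. Inside 68 x 58 mm (x by y): the broad, nearly square tray, for the step block.
- tray_nut: Fixed plain wooden tray, open on top, with 6 mm thick walls; origin at the centre of its underside on the bench, x along its length, y across. Floor 5 mm above the bench, wall tops 15 mm above the bench; in the middle of each side that faces along y a finger scoop 36 mm wide, where the wall is only 8 mm above the bench. Inside 44 x 44 mm (x by y): the smallest tray, square, for the nut.
- oil_can: Bystander: green oil can with a thin bent spout, 68 x 85 x 176 mm, standing loose on the bench to the right of the pieces; origin at the centre of its underside. Between it and the pieces a toggle clamp with a red upright handle, 150 mm high, is bolted to the bench (x 0.58 to 0.72, y -0.19 to -0.13): travel above it or keep clear.
- c_clamp: Bystander: dark C-clamp, 108 x 118 x 13 mm, lying loose on the bench to the left of the pieces; origin at the centre of its underside. In front of it stands a tall fixed lever press (x 0.35 to 0.57, y above 0.21).

How it is judged (in metres and radians):
At the end, for the whole second after the job is handed in: Each piece lies at rest in its own tray: its centre within 13 mm of the tray's centre along and across, at the height it has when it rests on the tray floor (within 4 mm), flat or upright within 0.15 rad, straps and step block along their tray within 0.3 rad (either way round) (x of strap_long_mid in the frame of tray_long between -0.013 and 0.013 m and y of strap_long_mid in the frame of tray_long between -0.013 and 0.013 m and z of strap_long_mid in the frame of tray_long between 0.0085 and 0.0165 m and angle between each of strap_long_mid, strap_short_mid, step_block_mid, hex_nut_mid's own z axis and vertical below 0.15 rad and linear speed of each of strap_long, strap_short, step_block, hex_nut below 0.02 m/s and angle between the x axis of strap_long_mid and the x axis of tray_long, either way round below 0.3 rad and x of strap_short_mid in the frame of tray_short between -0.013 and 0.013 m and y of strap_short_mid in the frame of tray_short between -0.013 and 0.013 m and z of strap_short_mid in the frame of tray_short between 0.0085 and 0.0165 m and angle between the x axis of strap_short_mid and the x axis of tray_short, either way round below 0.3 rad and x of step_block_mid in the frame of tray_block between -0.013 and 0.013 m and y of step_block_mid in the frame of tray_block between -0.013 and 0.013 m and z of step_block_mid in the frame of tray_block between 0.021 and 0.029 m and angle between the x axis of step_block_mid and the x axis of tray_block, either way round below 0.3 rad and x of hex_nut_mid in the frame of tray_nut between -0.013 and 0.013 m and y of hex_nut_mid in the frame of tray_nut between -0.013 and 0.013 m and z of hex_nut_mid in the frame of tray_nut between 0.0105 and 0.0185 m); the robot touches nothing.
It fails at once if A piece is dropped into its tray: it moves faster than 0.75 m/s low over it (about the speed of a 3 cm fall) ((horizontal distance between strap_long_mid and tray_long below 0.05 m and height (world z) of strap_long_mid below 0.065 m and linear speed of strap_long above 0.75 m/s) or (horizontal distance between strap_short_mid and tray_short below 0.05 m and height (world z) of strap_short_mid below 0.065 m and linear speed of strap_short above 0.75 m/s) or (horizontal distance between step_block_mid and tray_block below 0.05 m and height (world z) of step_block_mid below 0.065 m and linear speed of step_block above 0.75 m/s) or (horizontal distance between hex_nut_mid and tray_nut below 0.05 m and height (world z) of hex_nut_mid below 0.065 m and linear speed of hex_nut above 0.75 m/s)).
It fails at once if The oil can or the C-clamp is moved more than 25 mm or the can is tipped (distance of any of oil_can, c_clamp from where it was at the start of the episode above 0.025 m or angle between oil_can's own z axis and vertical above 0.3 rad).
It also fails if it takes over 96 s, if anything falls off the work surface, if the arm or the gripper's body presses on something with over 40 N, if the wrist force passes 120 N, or if a joint passes its speed limit or range.

ROBOT

A 6-joint arm with a two-finger parallel gripper is mounted at the origin on a cart in front of the work surface, level with it; the furniture and walls round the work are solid. World frame = base frame: x ahead of the robot, y to its left, z up, the work surface at z = 0. Lengths are in mm, angles in rad, forces in N, time in s.
With the tool pointing down it reaches from about 250 to 725 mm from the base axis. Payload 9.7 kg.
Tool frame: the origin (TCP) lies on the centre line of the jaws, within the pads' length; the fingertips stand 11 mm ahead of it and the grasp point (between the pads) lies 8 mm behind it (bot.tips_ahead is the distance from the TCP to the fingertips, in mm); y points along the fingers, z is the direction in which the jaws open and shut, and the axes are right-handed (so a half turn about y gives the same grasp; the last joint's range is limited). The gripper opens to 85 mm and grips with 20 to 120 N. Pads are 22 mm wide; open, the fingers measure 114 mm over their backs; the gripper's body (76 mm by 85 mm) begins 54 mm behind the grasp point. The pads swing forward as they close: fully open they stand 13 mm farther back than shut.
Start: joints at [-1.298, 0.087, 0.176, 1.66, 0, 1.571], TCP at [148.183, -529.659, 242.284] pointing down, gripper open.
Joint ranges: [-3.13, 3.13], [-0.85, 1.81], [-1.15, 1.24], [-2.2, 2.28], [-1.44, 1.52], [-3.14, 3.14]. Speed limits (rad/s): [2.22, 2.22, 2.57, 3.14, 3.14, 3.14].

INTERFACE

Orientations are given as a unit quaternion [x, y, z, w].
In Python, from cell import bot, solver, telemetry, capture, workorder, nets gives the robot as it stands. The module is installed in compiled form; this text tells all that it offers. Calls block until the motion is done:
- bot.movep(position, orientation): joint-space move of the TCP to a pose.
- bot.move_l(position, frame=None, vel=150, stop_force=None): straight line of the TCP; frame=None keeps the orientation; vel is the mean speed in mm/s. With stop_force (N) it stops when the force on the tool has changed by that much, and returns True; else False.
- bot.set_joints(angles): joint-space move.
- bot.set_gripper(opening, newtons=None): finger opening in mm; newtons is the grip in N (None keeps the last); returns when the fingers have stopped.
- bot.wait(seconds).
- solver.ik(position, orientation): joint angles nearest the present ones, or None.
- telemetry.get_obs(): the state.
- capture(name): name is "scene" or "top"; returns a dict with "frame" (420x560x3 uint8, red, green, blue), "range_z" (420x560 float32, mm along the optical axis (not along the pixel's ray), 0 where there is no reading), "fx", "fy", "cx", "cy" (pixels), "D" ([k1, k2, p1, p2, k3] as OpenCV has them; the pictures are not rectified), "view" (4x4, takes a point from world to camera coordinates). Camera axes: x right, y down, z forward; pixel columns grow to the right and rows downward; lengths in mm; the calibration is good to about 2 mm. A picture is of the moment at which its call begins.
A pose or a line that the arm cannot do raises bot.Unreachable and nothing moves.
- workorder.close_job(): hands the job in, once; it reports no verdict.
Trained networks look in the newest picture that a camera, given by its name, has taken for a name from the list of things; names that differ only in an ending like _2 or _b are one class to them, and where a whole thing is asked for, a point or a joint stands for the part that bears it (a point fixed in the world has none). Each returns a list of dicts, best first, with "score" (0 to 1); they miss things now and then, are a little off and sometimes report something else, mostly with a low value. They report only what shows in the picture. A call takes as long as a camera call.
- nets.spot_in(camera, name): "bbox" ([left, top, right, bottom] in pixels, round what is visible of it).
- nets.outline_of(camera, name): "pixels" (420x560 bool, what is visible of it) and "bbox" ([left, top, right, bottom] in pixels, round what is visible of it).
The state is a dict: "time_s": time; "qpos": joint angles; "dq": joint speeds; "tau": joint torques, N m; "eef_pos": TCP position; "ee_rot": TCP orientation; "ft_force": force on the tool from outside, world axes, zero at the start; "moment": the same for the moment, N m; "opening": finger opening in mm.
Only numpy, scipy, OpenCV 4.12 (cv2) and the standard library are available. Lean on these libraries where they do the work, as an engineer would, in place of code of your own. Each camera call takes 0.05 s, during which the arm holds its last target.

## Working session

There is one attempt and no reset: what is moved stays moved. The work goes in short steps, each a Python script; the robot and the scene stay as the last script left them, time stands still between calls to the robot, and variables do not carry over. Pictures are saved under pics/ and viewed, and the job is handed in when it is done.

```bash
mkdir -p pics
cat > h.py <<'E'
from cell import bot, solver, telemetry, capture, workorder, nets
import numpy as np, cv2
def save(c,n): cv2.imwrite('pics/'+n,c['frame'][:,:,::-1])
E
python3 - <<'E'
from h import *
for n in ['top','scene']:
    c=capture(n); save(c,n+'0.png'); np.savez(n+'0.npz',**c); print(n,c['fx'],c['cx'],c['cy'],c['D'],np.round(c['view'],3).tolist())
o=telemetry.get_obs(); print(o['time_s'],o['eef_pos'],o['ee_rot'],o['opening'])
E
```

```text
top 486.55072611724216 285.52801876271786 199.23196654606681 [-0.14380426  0.          0.          0.          0.        ] [[-0.013, -1.0, -0.008, 28.54], [-0.988, 0.014, -0.153, 587.248], [0.153, 0.006, -0.988, 1014.358], [0.0, 0.0, 0.0, 1.0]]
scene 450.84347495110313 281.6806407499427 222.49017377149616 [0.03569858 0.         0.         0.         0.        ] [[0.951, -0.309, 0.003, -543.262], [-0.258, -0.801, -0.54, 195.227], [0.169, 0.513, -0.842, 1091.354], [0.0, 0.0, 0.0, 1.0]]
0.1 [ 148.11778495 -529.47137384  241.66005332] [-0.0962028   0.70095572 -0.70012325  0.09609129] 85.46279891201904
```

View pics/top0.png

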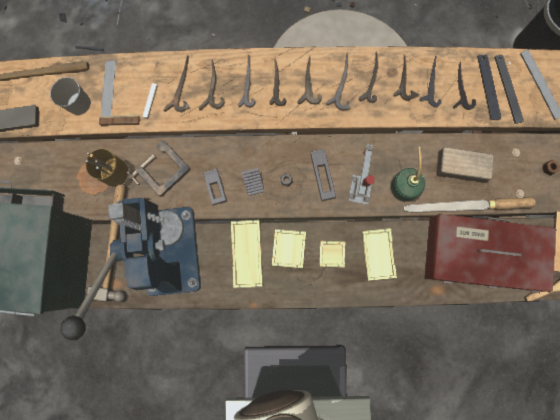

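View pics/scene0.png

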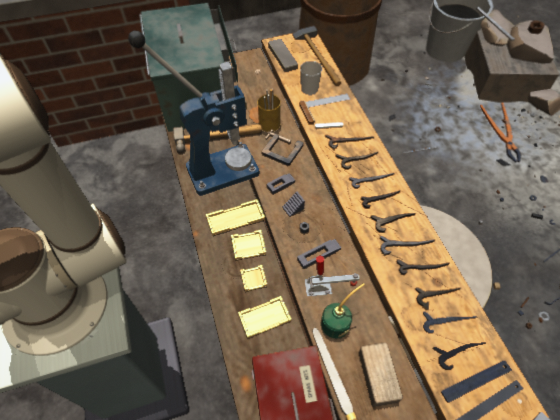

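The top view shows, from left to right, the short strap (214,186), step block (252,181), nut (286,180) and long strap (322,175). In front of them are the long tray (246,253), block tray (289,248), nut tray (332,253) and short tray (379,253). Next I'll get masks and measure poses.

```bash
cat >> h.py <<'E'
def world(c,mask):
    v,u=np.nonzero(mask&(c['range_z']>0)); z=c['range_z'][v,u].astype(float)
    K=np.array([[c['fx'],0,c['cx']],[0,c['fy'],c['cy']],[0,0,1]])
    n=cv2.undistortPoints(np.stack([u,v],1).astype(float)[:,None],K,np.array(c['D']))[:,0]
    P=np.c_[n*z[:,None],z]; V=np.array(c['view']); return (P-V[:3,3])@V[:3,:3],u,v
def ray(c,u,v,h):  # pixels -> world at height h
    K=np.array([[c['fx'],0,c['cx']],[0,c['fy'],c['cy']],[0,0,1]])
    n=cv2.undistortPoints(np.stack([u,v],1).astype(float)[:,None],K,np.array(c['D']))[:,0]
    V=np.array(c['view']); d=np.c_[n,np.ones(len(n))]@V[:3,:3]; o=-V[:3,:3].T@V[:3,3]
    return o+d*((h-o[2])/d[:,2])[:,None]
H=dict(strap_long_mid=15,strap_short_mid=15,step_block_mid=20,hex_nut_mid=19,tray_long=15,tray_short=15,tray_block=15,tray_nut=15)
def look(cam,names,vis=None):
    c=capture(cam); out={}; im=c['frame'][:,:,::-1].copy()
    for n in names:
        r=nets.outline_of(cam,n)
        for k in r[:2]:
            m=k['pixels']; P,_,_=world(c,m); 
            v,u=np.nonzero(m)
            cs,_=cv2.findContours(m.astype(np.uint8),cv2.RETR_EXTERNAL,cv2.CHAIN_APPROX_NONE)
            b=max(cs,key=len)[:,0]; Q=ray(c,b[:,0],b[:,1],H[n])[:,:2].astype(np.float32)
            rc=cv2.minAreaRect(Q)
            print(cam,n,'%.2f'%k['score'],k['bbox'],m.sum(),'cloud med',np.round(np.median(P,0),1),'z5-95',np.round(np.percentile(P[:,2],[5,50,95]),1),'rect',np.round(rc[0],1),np.round(rc[1],1),round(rc[2],1))
            cv2.drawContours(im,cs,-1,(0,0,255),1)
            out.setdefault(n,(rc,P,m))
    if vis: cv2.imwrite('pics/'+vis,im)
    return c,out
E
python3 - <<'E'
from h import *
look('top',H,'seg_top.png'); look('scene',H,'seg_scene.png')
E
```

```text
top strap_long_mid 0.75 [310.3, 149.7, 335.8, 200.4] 537 cloud med [658.  -61.4  14.2] z5-95 [ 2.  14.2 17.8] rect [647.7 -63.9] [115.  35.] 11.7
top strap_long_mid 0.46 [320.2, 240.4, 345.5, 266.8] 633 cloud med [469.1 -81.3   6.5] z5-95 [ 2.2  6.5 16. ] rect [469.4 -80.5] [57.4 55.3] 88.4
top strap_short_mid 0.91 [203.4, 170.8, 228.2, 204.5] 403 cloud med [629.8 183.7  13.9] z5-95 [ 2.4 13.9 18. ] rect [623.6 181.2] [79.9 34.1] 16.9
top strap_short_mid 0.37 [269.7, 230.3, 304.0, 269.9] 1131 cloud med [483.3  15.5   6. ] z5-95 [ 2.   6.  15.9] rect [482.2  15.7] [69.6 80.1] 84.2
top step_block_mid 0.82 [242.7, 169.4, 266.3, 197.8] 405 cloud med [632.   94.2  21.9] z5-95 [ 3.4 21.9 40.2] rect [633.   94.3] [58.1 38.3] 18.1
top tray_long 0.78 [232.0, 219.8, 264.4, 288.3] 1894 cloud med [471.7 108.5   6.1] z5-95 [ 2.   6.1 15.9] rect [472.9 108.4] [146.3  66.6] 1.9
top tray_short 0.60 [363.7, 229.0, 394.7, 281.8] 1359 cloud med [ 466.9 -185.4    5.9] z5-95 [ 2.3  5.9 15.6] rect [ 466.8 -184.2] [107.   65.5] 4.3
top tray_short 0.33 [202.8, 171.8, 223.7, 203.3] 375 cloud med [632.9 183.7
[... 1130 characters left out ...]
5, 265.3, 234.3] 1221 cloud med [470.4 106.5   4.4] z5-95 [-0.2  4.4 14.2] rect [472.5 101.5] [149.4  75.5] 1.4
scene tray_short 0.67 [237.7, 296.6, 293.1, 337.9] 1309 cloud med [ 465.2 -188.5    5. ] z5-95 [ 0.4  5.  14.9] rect [ 465.9 -191.6] [112.6  69.5] 4.0
scene tray_block 0.70 [229.9, 232.3, 268.0, 260.1] 755 cloud med [482.1  11.5   4.6] z5-95 [ 0.6  4.6 14.3] rect [482.3   8.6] [76.3 79.5] 84.3
scene tray_nut 0.72 [240.7, 265.6, 265.0, 290.3] 449 cloud med [469.  -84.7   5.2] z5-95 [ 1.   5.2 14.9] rect [468.4 -88.2] [58.5 53.9] 87.4
scene tray_nut 0.37 [321.8, 280.6, 362.3, 337.7] 959 cloud med [ 612.7 -263.9   62.6] z5-95 [ 13.3  62.6 145.1] rect [ 643.  -224.9] [153.8  70.5] 52.1
```

Run:
```python
import cv2,numpy as np
a=cv2.imread('pics/seg_top.png')[130:300,190:410]; cv2.imwrite('pics/seg_top_z.png',cv2.resize(a,None,fx=3.5,fy=3.5,interpolation=cv2.INTER_NEAREST))
a=cv2.imread('pics/top0.png')[130:300,190:410]; cv2.imwrite('pics/top_z.png',cv2.resize(a,None,fx=3.5,fy=3.5,interpolation=cv2.INTER_CUBIC))
```

```text
(no output)
```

View pics/seg_top_z.png

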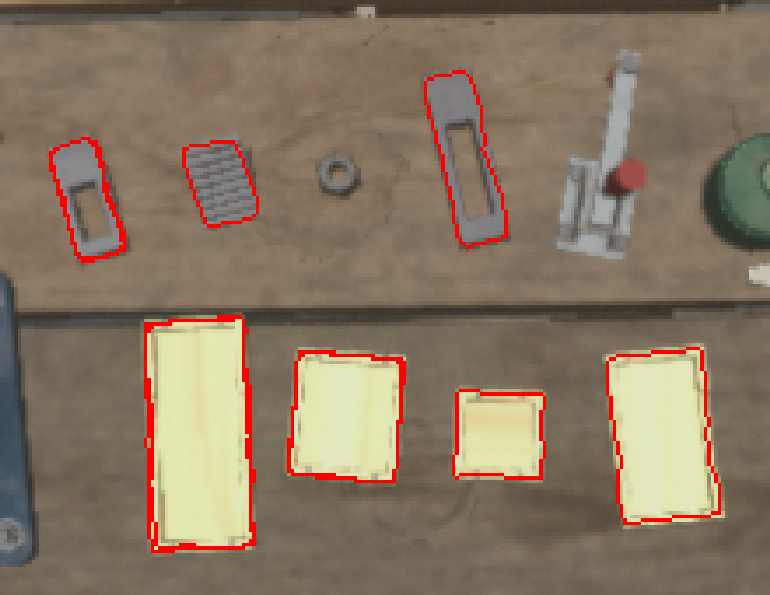

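View pics/top_z.png

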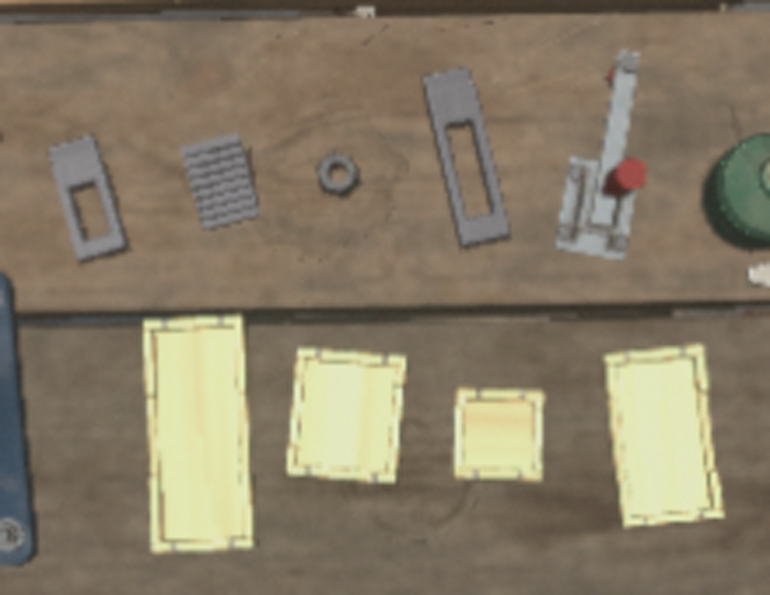

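```bash
cat > fine.py <<'E'
from h import *
for cam in ['top','scene']:
    c,o=look(cam,[n for n in H])
    print('----')
    for n,(rc,P,m) in o.items():
        lo,hi={'step_block_mid':(3,45),'hex_nut_mid':(12,25)}.get(n,(9.5,22))
        q=P[(P[:,2]>lo)&(P[:,2]<hi)][:,:2].astype(np.float32)
        r=cv2.minAreaRect(q); print(cam,n,len(q),'RECT',np.round(r[0],1),np.round(r[1],1),round(r[2],1),'mid-pct',np.round((np.percentile(q,2,0)+np.percentile(q,98,0))/2,1),'mean',np.round(q.mean(0),1))
    P,u,v=world(c,np.ones((420,560),bool))
    s=(P[:,0]>300)&(P[:,0]<700)&(P[:,1]>120)&(P[:,1]<330)&(P[:,2]>25)
    Q=P[s]
    for x in range(300,700,40):
        k=Q[(Q[:,0]>=x)&(Q[:,0]<x+40)]
        if len(k): print('obst',x,len(k),'ymin',np.percentile(k[:,1],1).round(),'zmax',np.percentile(k[:,2],99).round(), 'ymin z>150',k[k[:,2]>150][:,1].min(initial=999).round())
c=capture('top'); a=c['frame'][168:192,274:300,::-1]; cv2.imwrite('pics/nut.png',cv2.resize(a,None,fx=20,fy=20,interpolation=cv2.INTER_CUBIC))
print(bot.tips_ahead, telemetry.get_obs()['time_s'])
E
python3 fine.py | grep -v rect
```

```text
----
top strap_long_mid 464 RECT [649.1 -64.1] [114.7  32.1] 11.7 mid-pct [648.4 -64.6] mean [649.8 -63.6]
top strap_short_mid 345 RECT [625.  182.6] [78.4 32.8] 16.4 mid-pct [625.1 182.2] mean [625.6 182.5]
top step_block_mid 387 RECT [632.1  94.3] [48.2 37.7] 17.1 mid-pct [632.1  94.7] mean [632.7  94.6]
top hex_nut_mid 74 RECT [637.   18.9] [22.5 24.7] 89.3 mid-pct [637.4  18.9] mean [636.9  18.8]
top tray_long 444 RECT [472.6 109.9] [146.   64.4] 2.3 mid-pct [472.6 109.9] mean [472.3 110.7]
top tray_block 247 RECT [482.1  15.8] [69.1 80.3] 84.8 mid-pct [482.2  16.5] mean [479.   18.1]
top tray_nut 168 RECT [469.6 -80.3] [54.9 54.3] 86.5 mid-pct [469.6 -80.4] mean [470.3 -81.9]
obst 300 11 ymin 301.0 zmax 447.0 ymin z>150 301.0
obst 340 567 ymin 294.0 zmax 458.0 ymin z>150 293.0
obst 380 976 ymin 222.0 zmax 400.0 ymin z>150 251.0
obst 420 1414 ymin 230.0 zmax 326.0 ymin z>150 248.0
obst 460 1238 ymin 226.0 zmax 274.0 ymin z>150 237.0
obst 500 1580 ymin 238.0 zmax 355.0 ymin z>150 249.0
obst 540 619 ymin 236.0 zmax 273.0 ymin z>150 262.0
----
scene strap_long_mid 331 RECT [649.3 -6
[... 244 characters left out ...]
 89.9] mean [634.7  88.4]
scene tray_long 213 RECT [472.8 104.8] [146.4  65. ] 2.1 mid-pct [472.3 104.4] mean [468.4 101. ]
scene tray_short 237 RECT [ 466.7 -188.4] [109.5  65.2] 4.7 mid-pct [ 466.3 -188.7] mean [ 466.7 -190. ]
scene tray_block 130 RECT [482.5  11.7] [70.5 79.3] 82.2 mid-pct [482.1  10.8] mean [482.1   9.8]
obst 300 4 ymin 300.0 zmax 443.0 ymin z>150 300.0
obst 340 306 ymin 292.0 zmax 454.0 ymin z>150 289.0
obst 380 802 ymin 221.0 zmax 392.0 ymin z>150 246.0
obst 420 1272 ymin 246.0 zmax 322.0 ymin z>150 245.0
obst 460 725 ymin 234.0 zmax 271.0 ymin z>150 232.0
obst 500 1435 ymin 245.0 zmax 353.0 ymin z>150 244.0
obst 540 510 ymin 235.0 zmax 271.0 ymin z>150 258.0
11.0 1.95
```

View pics/nut.png

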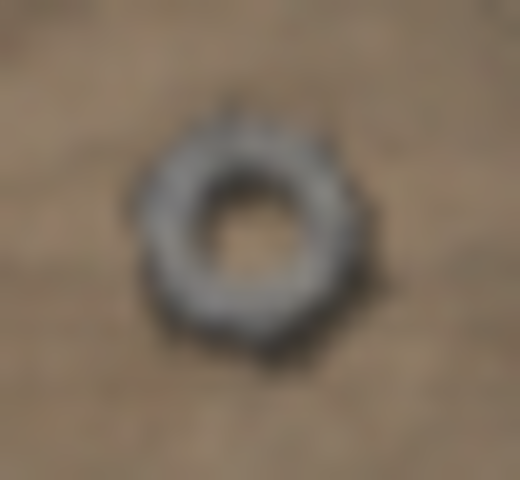

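```bash
cat > nut.py <<'E'
from h import *
from scipy.optimize import minimize
for cam in ['top','scene']:
    c=np.load(cam+'0.npz'); c={k:c[k] for k in c.files}
    im=c['frame'].astype(float); 
    V=c['view']
    K=np.array([[c['fx'],0,c['cx']],[0,c['fy'],c['cy']],[0,0,1]])
    rv=cv2.Rodrigues(V[:3,:3])[0]
    sat=im[...,0]-im[...,2]  # red-blue: wood brown high, steel low
    ctr0=np.array([637.,18.9]) if cam=='top' else np.array([637.,14.4])
    a=np.linspace(0,2*np.pi,360,endpoint=False)
    def rad(psi): # hexagon flats facing psi+60k, apothem 1
        d=(a-psi+np.pi/6)%(np.pi/3)-np.pi/6
        return 1/np.cos(d)
    def samp(cx,cy,R,psi):
        r=R*rad(psi); pts=np.c_[cx+r*np.cos(a),cy+r*np.sin(a),np.full(360,19.)]
        p=cv2.projectPoints(pts,rv,V[:3,3],K,c['D'])[0][:,0].astype(np.float32)
        return cv2.remap(sat.astype(np.float32),p[None,:,0],p[None,:,1],cv2.INTER_LINEAR)[0]
    res=[]
    for psi in np.arange(-30,30,3):
        best=min((minimize(lambda q:(samp(q[0],q[1],10.8,np.radians(psi)).mean()-samp(q[0],q[1],13.2,np.radians(psi)).mean()),ctr0+np.array(d),method='Nelder-Mead') for d in [(0,0)]),key=lambda r:r.fun)
        res.append((best.fun,psi,best.x))
    print(cam,[(int(p),round(f,2)) for f,p,_ in res]); print(np.round(min(res,key=lambda r:r[0])[2],1))
E
python3 nut.py
```

```text
top [(-30, np.float64(-16.21)), (-27, np.float64(-16.25)), (-24, np.float64(-16.31)), (-21, np.float64(-16.39)), (-18, np.float64(-16.49)), (-15, np.float64(-16.51)), (-12, np.float64(-16.39)), (-9, np.float64(-16.19)), (-6, np.float64(-15.98)), (-3, np.float64(-15.82)), (0, np.float64(-15.76)), (3, np.float64(-15.73)), (6, np.float64(-15.72)), (9, np.float64(-15.77)), (12, np.float64(-15.82)), (15, np.float64(-15.84)), (18, np.float64(-15.85)), (21, np.float64(-15.9)), (24, np.float64(-16.02)), (27, np.float64(-16.1))]
[637.4  19.1]
scene [(-30, np.float64(-21.52)), (-27, np.float64(-22.07)), (-24, np.float64(-22.59)), (-21, np.float64(-22.94)), (-18, np.float64(-22.93)), (-15, np.float64(-22.59)), (-12, np.float64(-22.15)), (-9, np.float64(-21.7)), (-6, np.float64(-21.21)), (-3, np.float64(-20.79)), (0, np.float64(-20.35)), (3, np.float64(-19.98)), (6, np.float64(-19.7)), (9, np.float64(-19.54)), (12, np.float64(-19.51)), (15, np.float64(-19.53)), (18, np.float64(-19.68)), (21, np.float64(-19.96)), (24, np.float64(-20.42)), (27, np.float64(-20.95))]
[637.9  14.9]
```

```bash
cat >> h.py <<'E'
from scipy.spatial.transform import Rotation as R
PIECE=dict(long=((649.1,-65.8),11.7,32),short=((624.,180.),16.5,32),block=((632.2,92.3),16.5,38),nut=((637.4,16.9),12.,24))
TRAY=dict(long=((472.7,107.3),2.),short=((466.7,-186.3),4.4),block=((482.2,13.7),-5.5),nut=((469.3,-82.5),-2.5))
def quat(yaw,flip):
    y=np.radians(yaw); z=np.array([-np.sin(y),np.cos(y),0])*(-1 if flip else 1); yy=np.array([0,0,-1.]); x=np.cross(yy,z)
    return R.from_matrix(np.c_[x,yy,z]).as_quat()
def st(msg):
    o=telemetry.get_obs(); print('%-12s t=%.1f pos=%s F=%s open=%.1f'%(msg,o['time_s'],np.round(o['eef_pos'],1),np.round(o['ft_force'],1),o['opening']))
    return o
E
python3 - <<'E'
from h import *
for n in PIECE:
    for f in (0,1):
        print(n,f,[None if q is None else np.round(q,2).tolist() for q in (solver.ik([*p,z],quat(y,f)) for p,y,z in ((PIECE[n][0],PIECE[n][1],17),(PIECE[n][0],PIECE[n][1],150),(TRAY[n][0],TRAY[n][1],22)))])
E
```

```text
long 0 [[-0.1, 0.36, 0.06, 1.27, 0.0, -0.31], [-0.1, 0.32, 0.27, 1.52, 0.0, -0.31], [0.22, -0.04, -0.38, 1.23, 0.0, 0.19]]
long 1 [[-0.1, 0.36, 0.06, 1.27, 0.0, 2.84], [-0.1, 0.32, 0.27, 1.52, 0.0, 2.84], [0.22, -0.04, -0.38, 1.23, 0.0, -2.95]]
short 0 [[0.28, 0.35, 0.05, 1.27, 0.0, -0.01], [0.28, 0.31, 0.26, 1.52, 0.0, -0.01], [-0.38, 0.0, -0.34, 1.23, 0.0, -0.46]]
short 1 [[0.28, 0.35, 0.05, 1.27, 0.0, 3.13], [0.28, 0.31, 0.26, 1.52, 0.0, 3.13], [-0.38, 0.0, -0.34, 1.23, 0.0, 2.68]]
block 0 [[0.14, 0.32, 0.02, 1.26, 0.0, -0.14], [0.14, 0.29, 0.23, 1.51, 0.0, -0.14], [0.03, -0.04, -0.39, 1.23, 0.0, 0.12]]
block 1 [[0.14, 0.32, 0.02, 1.26, 0.0, 3.0], [0.14, 0.29, 0.23, 1.51, 0.0, 3.0], [0.03, -0.04, -0.39, 1.23, 0.0, -3.02]]
nut 0 [[0.03, 0.32, 0.01, 1.26, 0.0, -0.18], [0.03, 0.28, 0.22, 1.51, 0.0, -0.18], [-0.17, -0.06, -0.4, 1.23, 0.0, -0.13]]
nut 1 [[0.03, 0.32, 0.01, 1.26, 0.0, 2.96], [0.03, 0.28, 0.22, 1.51, 0.0, 2.96], [-0.17, -0.06, -0.4, 1.23, 0.0, 3.01]]
```

Flip 0 is well inside the joint range for every pose. Long strap first.

```bash
cat >> h.py <<'E'
def pick(n,up=150):
    (x,y),yaw,w=PIECE[n]; q=quat(yaw,0)
    bot.movep([x,y,up],q); bot.set_gripper(w+24); st('above')
    bot.move_l([x,y,60],vel=200)
    if bot.move_l([x,y,17],vel=60,stop_force=15): print('CONTACT on descent')
    st('down'); bot.set_gripper(w-6,60); st('gripped')
    bot.move_l([x,y,up],vel=150); o=st('lifted'); return o['opening']
def place(n,up=150,rel=10):
    (x,y),yaw=TRAY[n]; w=PIECE[n][2]; q=quat(yaw,0)
    bot.movep([x,y,up],q); bot.move_l([x,y,40],vel=150); st('over')
    print('touch',bot.move_l([x,y,21.3],vel=25,stop_force=6)); o=st('set')
    bot.set_gripper(w+rel); st('open'); 
    bot.move_l([x,y,60],vel=80); bot.move_l([x,y,up],vel=250); st('clear')
E
python3 - <<'E'
from h import *
bot.movep([480,-60,250],quat(0,0)); st('mid')
print(pick('long'))
save(capture('scene'),'g1s.png'); save(capture('top'),'g1t.png')
E
```

```text
mid          t=4.0 pos=[480.  -60.6 250. ] F=[-0.2  0.5  0.7] open=85.4
above        t=5.2 pos=[648.9 -65.8 150.8] F=[ 0.5 -0.7 -0.1] open=55.7
down         t=6.7 pos=[649.3 -65.8  17.3] F=[0.3 0.8 0.2] open=56.0
gripped      t=7.0 pos=[649.5 -65.8  17.9] F=[-1.   0.2  5.5] open=30.0
lifted       t=8.1 pos=[648.6 -65.8 148.5] F=[ 0.1 -0.5 -3.5] open=29.9
29.89618570393638
```

View pics/g1s.png

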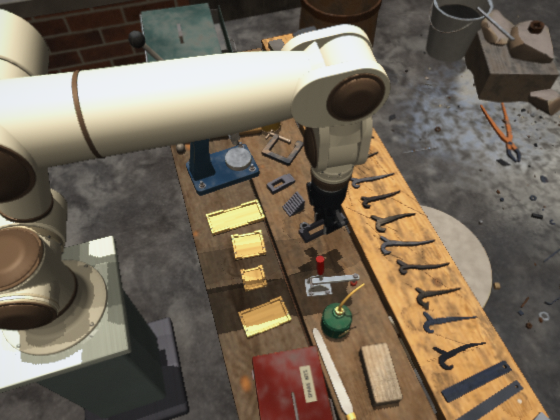

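The scene picture shows the long strap held level in the jaws at about (322,228). The opening is 29.9 mm and the wrist carries 3.5 N, which fits the strap's weight. Now I'll place it.

Run:
```python
from h import *
place('long')
bot.movep([560,20,250],quat(0,0)); st('away')
look('top',['strap_long_mid','tray_long'])
c=capture('scene'); save(c,'p1s.png')
c=capture('top'); cv2.imwrite('pics/p1t.png',cv2.resize(c['frame'][130:300,190:410,::-1],None,fx=3.5,fy=3.5,interpolation=cv2.INTER_CUBIC))
```

```text
over         t=10.0 pos=[473.4 107.3  40.8] F=[ 0.8  0.4 -2. ] open=29.9
touch True
set          t=10.7 pos=[472.5 107.3  22.9] F=[-1.  -0.5  5.8] open=30.1
open         t=11.0 pos=[471.8 107.1  21.9] F=[ 0.6 -0.1  0.3] open=42.1
clear        t=12.1 pos=[472.8 107.3 150. ] F=[-0.4 -0.3  0. ] open=42.2
away         t=12.8 pos=[559.3  20.3 248. ] F=[ 0.8  0.2 -1.2] open=42.0
```

View pics/p1t.png

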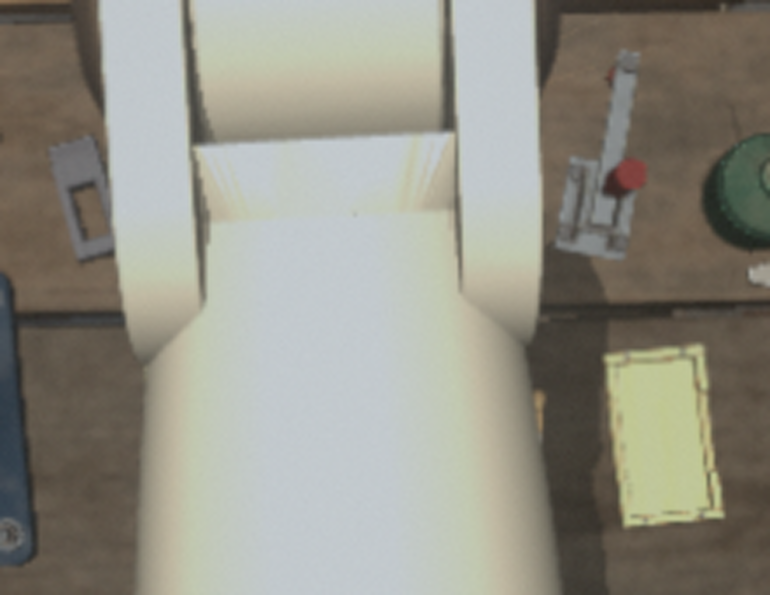

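View pics/p1s.png

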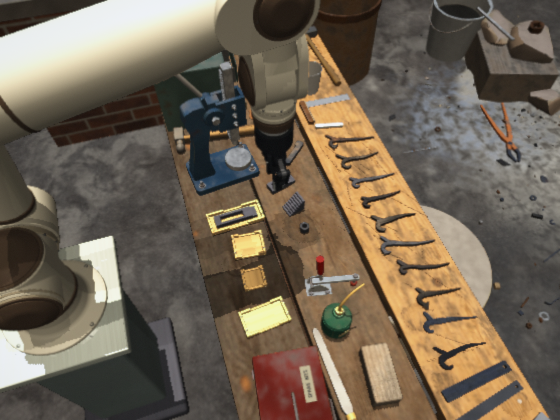

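The top view is blocked by the arm. The scene view shows the long strap flat and centred in the longest tray at (236,216). Now the short strap, checking the grasp by opening and weight.

Run:
```python
from h import *
o=pick('short')
assert o>26
place('short')
save(capture('scene'),'p2s.png')
```

```text
above        t=14.1 pos=[624.3 179.  151.2] F=[-0.  -0.5 -0.6] open=56.0
down         t=15.6 pos=[624.2 180.1  17.3] F=[-0.  -0.2  0.6] open=56.3
gripped      t=15.9 pos=[624.4 180.1  17.9] F=[-0.7 -0.7  4.6] open=30.0
lifted       t=17.0 pos=[623.6 179.9 148.6] F=[ 0.3 -0.4 -1.6] open=30.1
over         t=19.3 pos=[ 467.3 -186.4   40.9] F=[ 0.1  0.6 -1.2] open=30.1
touch True
set          t=20.0 pos=[ 466.5 -186.2   22.9] F=[-1.2  0.6  5.9] open=29.9
open         t=20.3 pos=[ 465.9 -186.    22.1] F=[-0.1 -0.2  0.3] open=42.0
clear        t=21.4 pos=[ 466.8 -186.3  150. ] F=[ 0.4  0.1 -1.6] open=42.3
```

View pics/p2s.png

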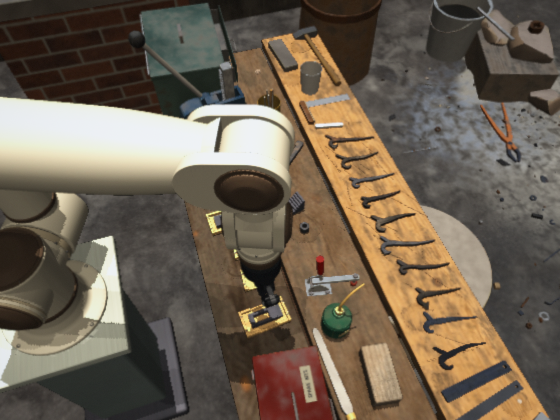

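The short strap lies in its tray at about (267,317), with the gripper above it. Next are the block and the nut.

Run:
```python
from h import *
o=pick('block')
assert o>32
place('block')
o=pick('nut')
assert o>19
place('nut')
bot.movep([300,-420,300],quat(-50,0)); st('away')
c=capture('scene'); save(c,'p3s.png')
c=capture('top'); save(c,'p3full.png'); cv2.imwrite('pics/p3t.png',cv2.resize(c['frame'][130:300,190:410,::-1],None,fx=3.5,fy=3.5,interpolation=cv2.INTER_CUBIC))
```

```text
above        t=23.0 pos=[632.2  91.5 150.3] F=[-0.4 -0.3 -0.2] open=62.0
down         t=24.5 pos=[632.4  92.3  17.3] F=[-0.3  0.4 -0.5] open=62.3
gripped      t=24.8 pos=[632.7  92.3  17.9] F=[-0.9 -0.1  5.7] open=36.9
lifted       t=25.9 pos=[631.7  92.2 148.6] F=[ 0.1 -0.  -3. ] open=36.5
over         t=27.5 pos=[482.8  13.8  40.8] F=[ 0.2 -0.1 -2.4] open=36.7
touch True
set          t=28.1 pos=[481.9  13.7  22.9] F=[-1.2  0.   4.9] open=36.7
open         t=28.4 pos=[481.2  13.7  21.9] F=[ 0.1 -0.4  0.2] open=48.1
clear        t=29.5 pos=[482.3  13.7 150. ] F=[ 0.6  0.1 -0.7] open=47.7
above        t=30.4 pos=[636.6  16.9 150.6] F=[-0.1 -0.1  1.3] open=48.0
down         t=31.9 pos=[637.6  16.9  17.3] F=[-0.3  0.1 -0.4] open=47.7
gripped      t=32.2 pos=[637.9  16.9  17.8] F=[-0.9  0.6  4.4] open=22.0
lifted       t=33.3 pos=[637.   16.9 148.7] F=[-0.3 -0.4 -0. ] open=21.8
over         t=34.9 pos=[470.  -82.4  40.7] F=[ 0.  -0.1  0.3] open=21.8
touch True
set          t=35.6 pos=[469.1 -82.5  22.8] F=[-0.8  0.5  5.3] open=21.6
open         t=35.9 pos=[468.5 -82.4  22.1] F=[-0.8  0.1  0.3] open=33.8
clear        t=37.0 pos=[469.4 -82.5 150. ] F=[ 0.1  0.2 -0.9] open=34.1
away         t=38.5 pos=[ 300.5 -419.4  299.4] F=[-0.3 -0.7 -0.2] open=34.0
```

View pics/p3t.png

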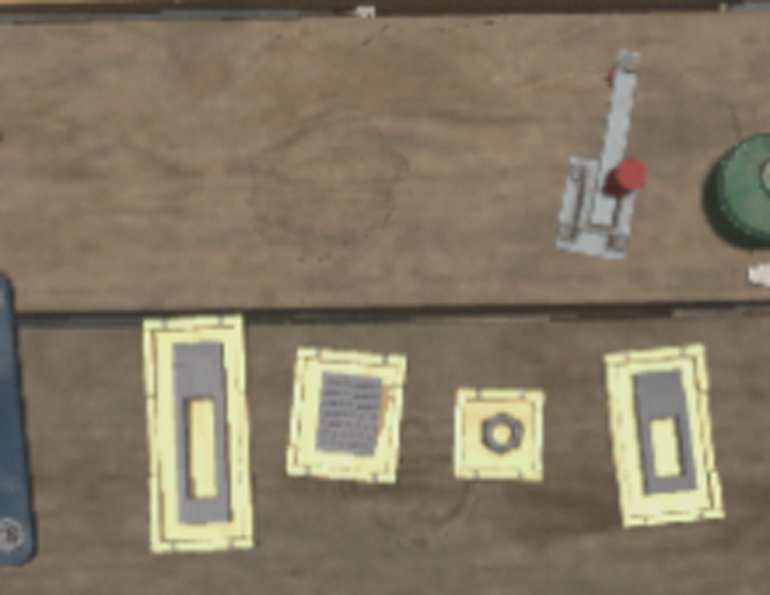

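View pics/p3s.png

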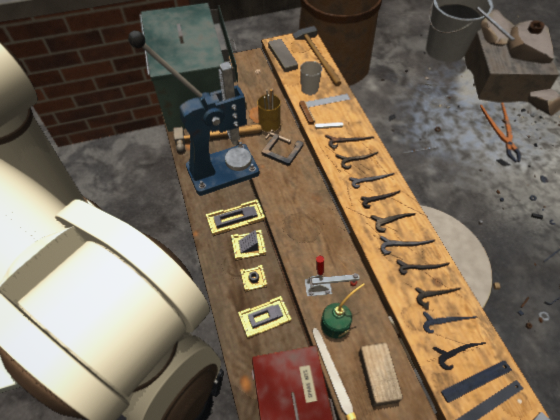

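All four pieces appear centred and flat in the top view: long strap (200,432), block (349,413), nut (501,433) and short strap (664,432). The can and C-clamp look unchanged. I'll check this numerically before handing in.

Run:
```python
from h import *
c=capture('top'); im=c['frame'].astype(float); P,u,v=world(c,np.ones((420,560),bool)); pix=im[v,u]
dark=(pix[:,0]-pix[:,2]<35)
for n in TRAY:
    (x,y),yaw=TRAY[n]; t=np.radians(yaw); d=P[:,:2]-[x,y+2.2]; L=np.c_[d[:,0]*np.cos(t)+d[:,1]*np.sin(t),-d[:,0]*np.sin(t)+d[:,1]*np.cos(t)]
    hl={'long':67,'short':48,'block':34,'nut':22}[n]; hw={'block':29,'nut':22}.get(n,26)
    s=dark&(abs(L[:,0])<hl-2)&(abs(L[:,1])<hw-2)&(P[:,2]>9); q=L[s].astype(np.float32); r=cv2.minAreaRect(q)
    print(n,len(q),np.round(r[0],1),np.round(r[1],1),round(r[2],1),'z pct',np.round(np.percentile(P[s,2],[5,50,95]),1))
    top=P[s]; 
    if n!='block':
        k=top[top[:,2]>np.median(top[:,2])-4]; A=np.c_[k[:,:2]-k[:,:2].mean(0),np.ones(len(k))]; print('   tilt',np.round(np.linalg.lstsq(A,k[:,2],rcond=None)[0],3))
a=np.load('top0.npz')['frame'].astype(int)
for nm,(x0,y0,x1,y1) in dict(can=(385,140,435,210),cclamp=(125,138,195,200)).items():
    print(nm,'mean abs diff',abs(a-im)[y0:y1,x0:x1].mean().round(2))
```

```text
long 536 [ 0.3 -1.4] [112.8  32.6] 0.2 z pct [13.  19.8 23.2]
   tilt [-1.500e-02  1.000e-03  2.002e+01]
short 392 [ 2.2 -1. ] [78.  33.1] 0.0 z pct [13.2 19.4 23.3]
   tilt [-1.9000e-02  1.6000e-02  1.9811e+01]
block 376 [ 0.3 -1.9] [37.9 47.3] 88.6 z pct [11.1 28.6 45.7]
nut 73 [ 1.  -1.6] [22.1 22.2] 0.4 z pct [19.6 24.  27. ]
   tilt [ 1.1000e-02 -7.0000e-03  2.4152e+01]
can mean abs diff 1.29
cclamp mean abs diff 1.29
```

Each piece is within about 2.5 mm of its tray centre, aligned, at the right height and level. The bystanders haven't moved. Handing in.

```bash
python3 -c "
from h import *
workorder.close_job(); st('closed')"
```

```text
the job is handed in; nothing more can be done
the job is handed in; nothing more can be done
```

All four pieces are in their own trays, and I handed the job in at about 39 s of the 96 s allowed. I placed the long strap, short strap, step block and nut in that order. Each was gripped across its width or flats and lowered slowly until it touched the tray floor. No verdict is reported.

**Last checks (top camera):**

| Piece | Largest offset from tray centre (limit 13 mm) | Angle to tray (limit about 17°) | Top height, measured / expected |
|---|---|---|---|
| Long strap | 1.4 mm | 0.2° | 19.8 / 20 mm |
| Short strap | 2.2 mm | 0.0° | 19.4 / 20 mm |
| Step block | 1.9 mm | about 1.4° | 45.7 / 45 mm (high end) |
| Nut | 1.6 mm | not required | 24.0 / 24 mm |

- **Flatness:** the straps and nut measured level to within about 0.02 rad. I judged the step block upright from its height and the pictures only.
- **Bystanders:** the oil can and C-clamp areas look the same before and after, differing only by image noise. No unexpected contact stopped a descent.
- **Disagreement:** the two cameras differed by a steady 4 to 5 mm sideways, so I used the average of the two for all positions. The last check assumes that same average, so its sideways offsets could be off by about 2 mm.

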